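# Unlatch the seedling crate and hold its gate open

## Task

Open the self-closing gate of the seedling crate so that its seed tray could be slid out: squeeze the red catch fully together between the fingers, then the yellow catch in the same way, then take the gate by its black post and swing it out past its click stop to about a right angle. Finish while still holding the post with the gate wide open like that, since it swings back when let go; leave the tray, pots and other things on the bench where they are.

Things in the scene. Friction and masses are not known exactly. Their poses are not given: they have to be found in the camera images.
- crate: wooden seedling crate, fixed, 260 deep x 200 wide x 120 mm high, open top. Origin on the bench under the middle of the closed gate; x points into the crate, away from the gate's outer side, y along the closed gate to the hinge (y = 90 mm), z up. At y = -118 to -170, x = -15 to 100 mm stands the grey latch housing, 115 mm high, with two squeeze catches on top (leaves 24 mm wide along x)
- red_catch (a point): fixed point midway between the leaves of the red catch (in line with the gate) when fully squeezed, 145 mm above the bench. Squeezed along crate y: outer face of the fixed steel leaf (crate_c0) 18 mm from here at -y, of the sliding red leaf 29 to 32 mm at +y as found, 18 mm when squeezed. Leaves 8 mm thick, tops 165 mm above the bench; flat base below 121 mm
- yellow_catch (a point): the same point of the yellow catch, 70 mm further along the crate's +x; same sizes, its steel leaf is crate_c1, with a yellow sliding leaf
- red_key (a joint): travel of the red leaf towards its steel leaf, m: up to 0.003 as found (its bolt stands in front of the gate), 0.014 fully squeezed (bolt clear of the gate). Stiff slide: takes about 4 N to move and stays where it is left
- yellow_key (a joint): the same for the yellow leaf and its lower bolt
- gate (a joint): gate angle, rad: 0 closed, grows as the gate swings out to the crate's -x side (clockwise seen from above), stop at 1.75. A spring always pulls it shut, about 2 to 3 N at the post; a sprung click stop between 0.3 and 0.95 rad, its top at 0.65, takes up to about 10 N at the post to pass, then pushes the gate on; let go beyond it, the gate falls back to rest at 0.95 rad
- gate_hinge (a point): point on the gate's upright hinge axis at the top of the gate, 122 mm above the bench. The gate is a steel frame 180 mm wide, 14 mm thick, 12 to 122 mm above the bench
- post_top (a point): top centre of the black post on the gate, 187 mm above the bench and 140 mm from the hinge axis; moves with the gate. The post is round, upright, 18 mm in diameter and stands 65 mm above the gate's top edge, so it may turn within a grasp
- post: the same black post, a sleeve that turns easily about its own axis; origin in the middle of its foot, 121 mm above the bench
- seed_tray: black seed tray with sprouts, loose in the crate, 170 x 140 x 50 mm; origin under its middle
- pot_green: green plastic pot with a seedling, 84 mm wide, pot 75 mm and plant about 145 mm high, beside the catches; origin under its middle
- pot_clay: terracotta pot with a seedling, same sizes, on the hinge side of the crate; origin under its middle
- pot_black: black pot with a seedling, same sizes; origin under its middle
- spray_bottle: white bottle, 72 mm wide, 190 mm high; origin under its middle
- trowel: steel trowel with a wooden handle lying on the bench, 300 mm long; origin under the neck
- label_cup: blue cup, 76 mm wide, 85 mm high; origin under its middle

How it is judged (in metres and radians):
On the way, in this order (a step that is already met when the one before it is completed fails the run):
1. the red catch is squeezed fully between the fingers, the yellow one still as found (value of joint red_key above 0.011 m and contact force between the fingers and crate_c0 above 1 N and value of joint yellow_key below 0.005 m and value of joint gate below 0.08 rad), for 0.1 s.
2. the yellow catch is squeezed fully between the fingers, the gate still shut (value of joint each of yellow_key, red_key above 0.011 m and contact force between the fingers and crate_c1 above 1 N and value of joint gate below 0.08 rad), for 0.1 s.
3. the gate has passed its click stop, moved by its post (value of joint gate above 1 rad and contact force between the fingers and post above 0.5 N), for 0.05 s.
At the end, for the whole second after the job is handed in: the gate stands at least 75 degrees (1.3 rad) open and still (under 0.1 rad/s), held there by the fingers on its black post (over 1 N), with both catches still fully squeezed in (over 11 of 14 mm) (value of joint gate above 1.3 rad and contact force between the fingers and post above 1 N and velocity of joint gate between -0.1 and 0.1 rad/s and value of joint each of red_key, yellow_key above 0.011 m); the arm keeps its last pose, push and grip.
It fails at once if the seed tray in the crate is moved by more than 25 mm or tipped (distance of seed_tray from where it was at the start of the episode above 0.025 m or angle between seed_tray's own z axis and vertical above 0.35 rad).
It fails at once if one of the three pots is moved by more than 25 mm or tipped (distance of any of pot_green, pot_clay, pot_black from where it was at the start of the episode above 0.025 m or angle between any of pot_green, pot_clay, pot_black's own z axis and vertical above 0.35 rad).
It fails at once if the bottle, the trowel or the cup is moved by more than 25 mm or tipped (distance of any of spray_bottle, trowel, label_cup from where it was at the start of the episode above 0.025 m or angle between any of spray_bottle, trowel, label_cup's own z axis and vertical above 0.35 rad).
It also fails if it takes over 54 s, if anything falls off the work surface, if the arm or the gripper's body presses on something with over 40 N, if the wrist force passes 120 N, or if a joint passes its speed limit or range.

## Robot

A 6-joint arm with a two-finger parallel gripper is mounted at the origin on the work surface. World frame = base frame: x ahead of the robot, y to its left, z up, the work surface at z = 0. Lengths are in mm, angles in rad, forces in N, time in s.
With the tool pointing down it reaches from about 350 to 775 mm from the base axis. Payload 7.3 kg.
Tool frame: the origin (TCP) lies at the very end of the fingers, on their centre line; the grasp point (between the pads) lies 19 mm behind it; x points along the fingers, z is the direction in which the jaws open and shut, and the axes are right-handed (so a half turn about x gives the same grasp; the last joint's range is limited). The gripper opens to 92 mm and grips with 3 to 60 N. Pads are 19 mm wide; open, the fingers measure 130 mm over their backs; the gripper's body (75 mm by 190 mm) begins 47 mm behind the grasp point.
Start: joints at [-1.47, 0.342, 1.524, -0, 1.275, -0.146], TCP at [128.28, -509.106, 226.741] pointing down, gripper open.
Joint ranges: [-2.53, 2.53], [-0.77, 2.02], [0.04, 2.7], [-1, 4.14], [0.28, 2.66], [-3.11, 3.11]. Speed limits (rad/s): [2.57, 2.57, 3.14, 3.14, 3.14, 3.14].

## Interface

Orientations are given as [roll, pitch, yaw] about the fixed x, y, z axes, in that order (R = Rz(yaw) Ry(pitch) Rx(roll)).
In Python, from plant import * gives the robot as it stands.
- The arm moves only by the tool carry_out, never from a script. Its argument "rows" is a list of rows, each a list of 4 numbers: the shift along the world's x, y, z in mm, then the turn about the world's z in degrees. In form: [[x, y, z, twist], ...]. A call has 1 to 20 rows; each row is the pose to reach, as a shift and turn from the pose measured when the call began; what a row does not reach only later rows make up. A row lasts 1/12 s, in which the tool goes at most 41.7 mm and 7.16 degrees, less where a joint would pass 70% of its speed; a pose out of reach is approached as far as the arm can. A call with a gripper value outside its range is refused whole. "hand" is the finger opening in mm, from 0 to 91.8, set as the call begins (left out, the last holds). The fingers move at their own pace and stop on an object; the grip force is fixed at half the most. Time passes only in rows, so rows that repeat a pose let the fingers close. It gives the time, the measured TCP pose, the force and the opening at its end, in the units of the state.
- get_obs(): the state, without advancing time (a new reading comes with each control period).
- capture(name): name is "scene" or "top"; returns the picture (384x512x3 uint8, red, green, blue); there is no depth.
- camera_info(name): a dict with "camera_matrix" (3x3 intrinsics, pixels), "dist" ([k1, k2, p1, p2, k3] as OpenCV has them; the pictures are not rectified), "pose" (4x4, takes a point from camera to world coordinates). Camera axes: x right, y down, z forward; pixel columns grow to the right and rows downward; lengths in mm; the calibration is good to about 2 mm. A picture is of the moment at which its call begins. camera_info takes no time and is no camera call.
- close_job(): hands the job in, once; it reports no verdict.
The state is a dict: "time": time; "joint_positions": joint angles; "dq": joint speeds; "tau": joint torques, N m; "tool_pos": TCP position; "tcp_rot": TCP orientation; "contact_force": force on the tool from outside, world axes, zero at the start; "moment": the same for the moment, N m; "grip_width": finger opening in mm.
Only numpy, scipy, OpenCV 4.12 (cv2) and the standard library are available. Lean on these libraries where they do the work, as an engineer would, in place of code of your own. Each camera call takes 0.05 s, during which the arm holds its last target. There are 200 camera calls.

## Working session

There is one attempt and no reset: what is moved stays moved. The work goes in short steps, Python scripts to look and compute and a tool call to move; the robot and the scene stay as the last step left them, time stands still between calls to the robot, and variables do not carry over. Pictures are saved under pics/ and viewed, about 8 in all and at most 12, crops included, and the job is handed in when it is done.

Besides the shell and the picture viewer there is one more tool, called after "Request:" by a JSON object that holds its "method" and its "body", one argument or row to a line. carry_out: Moves the arm, as the interface text tells. Its arguments: {"type":"object","properties":{"rows":{"type":"array"},"hand":{"type":"number"}},"required":["rows"]}

```bash
mkdir -p pics; ls
python3 - <<'E'
from plant import *
import cv2
for n in("scene","top"):
    im=capture(n); cv2.imwrite(f"pics/{n}0.png",im[:,:,::-1]); i=camera_info(n); print(n,i)
print(get_obs())
a=[cv2.imread(f"pics/{n}0.png") for n in("scene","top")]
E
```

```text
pics
scene {'camera_matrix': array([[351.57729574,   0.        , 254.4933949 ],
       [  0.        , 351.57729574, 190.32645644],
       [  0.        ,   0.        ,   1.        ]]), 'dist': array([-0.04072141,  0.        ,  0.        ,  0.        ,  0.        ]), 'pose': array([[-6.86286697e-01,  6.06229630e-01, -4.01865905e-01,
         1.04256755e+03],
       [ 7.27246133e-01,  5.80398878e-01, -3.66401698e-01,
         4.42705460e+02],
       [ 1.11189544e-02, -5.43712036e-01, -8.39198183e-01,
         1.08200986e+03],
       [ 0.00000000e+00,  0.00000000e+00,  0.00000000e+00,
         1.00000000e+00]])}
top {'camera_matrix': array([[407.77113678,   0.        , 255.45790802],
       [  0.        , 407.77113678, 195.93146672],
       [  0.        ,   0.        ,   1.        ]]), 'dist': array([0.02859612, 0.        , 0.        , 0.        , 0.        ]), 'pose': array([[-1.78520032e-02, -9.91069555e-01,  1.32145540e-01,
         3.99939271e+02],
       [-9.99799549e-01,  1.88929065e-02,  6.62723582e-03,
         1.01044761e+01],
       [-9.06466499e-03, -1.32000742e-01, -9.91208170e-01,
         1.57977045e+03],
       [ 0.00000000e+00,  0.00000000e+00,  0.00000000e+00,
         1.00000000e+00]])}
{'time': 0.1, 'joint_positions': array([-1.46999192e+00,  3.42620513e-01,  1.52493345e+00, -3.72430086e-05,
        1.27543276e+00, -1.45960983e-01]), 'dq': array([-0.00043734, -0.00257442, -0.00137455, -0.00109469, -0.00022584,
       -0.00217737]), 'tau': array([ 2.01208502e-03, -4.32004738e+01, -2.44696355e+01,  7.19288900e-02,
        5.26233972e-02, -5.59452951e-05]), 'tool_pos': array([ 128.23259587, -508.70558869,  226.12718743]), 'tcp_rot': array([3.02117364, 1.5694018 , 1.69715356]), 'contact_force': array([0.04895904, 0.78829288, 0.32333571]), 'moment': array([-0.00788679, -0.01886871,  0.05479372]), 'grip_width': 91.83588949855445}
```

View pics/scene0.png

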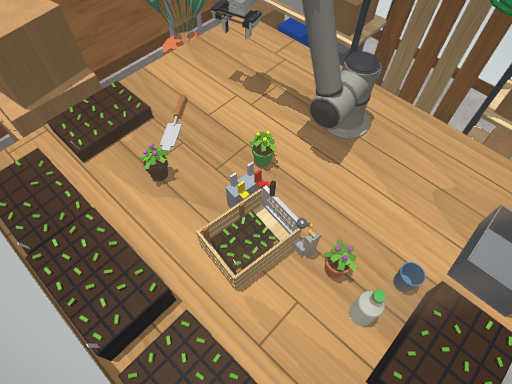

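View pics/top0.png

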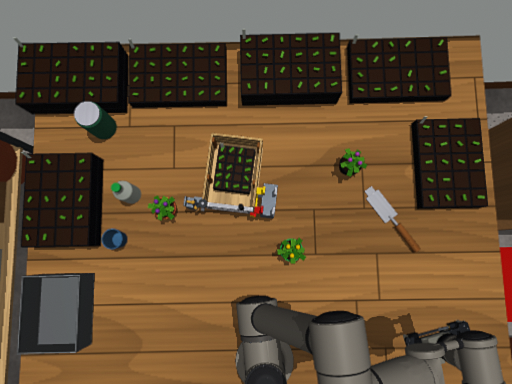

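The scene view shows the crate around (250,235), with the catches near (250,180). In the top view the crate is around (235,170), the catches near (262,200) and the gate faces the robot. The green pot is at (291,250). Next I zoom in on both.

Run:
```python
import cv2,numpy as np
a=cv2.imread("pics/scene0.png")[150:270,190:330]; b=cv2.imread("pics/top0.png")[125:245,170:310]
f=lambda x:cv2.resize(x,(560,480)) if 0 else cv2.resize(x,None,fx=2.85,fy=4*2.85/4,interpolation=cv2.INTER_CUBIC)
cv2.imwrite("pics/z1.png",np.hstack([f(a),f(b)]))
```

```text
(no output)
```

View pics/z1.png

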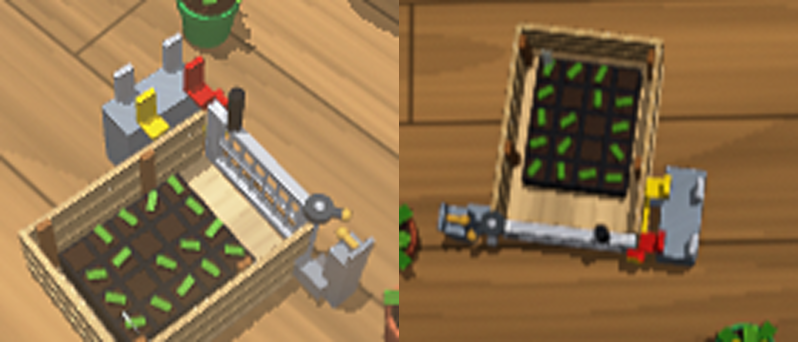

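```bash
cat > h.py <<'E'
import cv2,numpy as np
from plant import camera_info
I={n:camera_info(n) for n in("scene","top")}
def ray(n,p):
    i=I[n];u=cv2.undistortPoints(np.array([[p]],float),i["camera_matrix"],i["dist"])[0,0]
    return i["pose"][:3,3],i["pose"][:3,:3]@[*u,1]
def onz(n,p,z):
    o,d=ray(n,p);return o+d*(z-o[2])/d[2]
def tri(a,b):
    (o,d),(q,e)=ray("scene",a),ray("top",b)
    s=np.linalg.lstsq(np.c_[d,-e],q-o,rcond=None)[0];A,B=o+d*s[0],q+e*s[1];return (A+B)/2,np.linalg.norm(A-B)
def proj(n,P):
    i=I[n];M=np.linalg.inv(i["pose"]);return cv2.projectPoints(np.array([P],float),cv2.Rodrigues(M[:3,:3])[0],M[:3,3],i["camera_matrix"],i["dist"])[0][0,0]
E
python3 - <<'E'
from h import *
np.set_printoptions(precision=1,suppress=True)
S=lambda x,y:(190+(x+.5)/2.85-.5,150+(y+.5)/2.85-.5); T=lambda x,y:(170+(x-399+.5)/2.85-.5,125+(y+.5)/2.85-.5)
print("post tri",*tri(S(238,92),T(602,230)))
print("post sc z187",onz("scene",S(238,92),187),"top",onz("top",T(602,231),187))
for k,p in dict(red=(195,60),yel=(146,92),st0=(173,38),st1=(124,69)).items(): print(k,onz("scene",S(*p),165))
for k,p in dict(red=(655,240),yel=(660,182),st0=(692,242),st1=(700,182)).items(): print(k,onz("top",T(*p),165))
for k,p in dict(bl=(518,26),br=(662,40),fl=(493,222),hous_bl=(668,168),hous_br=(706,172),hous_fr=(695,266)).items(): print(k,onz("top",T(*p),118))
for k,p in dict(b1=(20,236),c=(85,342),r=(205,118)).items(): print(k,onz("scene",S(*p),120))
# colour masks, full res
for n in("scene","top"):
    im=cv2.imread(f"pics/{n}0.png");h=cv2.cvtColor(im,cv2.COLOR_BGR2HSV)
    for c,(lo,hi) in dict(red=((0,190,90),(5,255,255)),yel=((24,200,120),(31,255,255))).items():
        m=cv2.inRange(h,lo,hi); m[:, :200]=0;m[:150]=0;m[:,300:]=0;m[240:]=0
        y,x=np.nonzero(m); print(n,c,len(x),sorted(zip(y,x))[:6],x.min(),x.max(),y.max())
E
```

```text
post tri [552.9  71.3 187.4] 3.208520382499059
post sc z187 [551.7  72.5 187. ] top [552.6  70.  187. ]
red [540.6  -1.  165. ]
yel [610.2 -10.2 165. ]
st0 [535.3 -40.5 165. ]
st1 [605. -50. 165.]
red [542.7   6.3 165. ]
yel [614.3  -1.2 165. ]
st0 [539.4 -38.9 165. ]
st1 [613.4 -50.4 165. ]
bl [829.3 178.3 118. ]
br [806.9  -7.8 118. ]
fl [574.3 211.  118. ]
hous_bl [639.3 -12.2 118. ]
hous_br [633.2 -60.4 118. ]
hous_fr [513.7 -43.6 118. ]
b1 [813.3   0.7 120. ]
c [846.6 135.5 120. ]
r [568.   41.4 120. ]
scene red 54 [(np.int64(170), np.int64(259)), (np.int64(170), np.int64(260)), (np.int64(171), np.int64(258)), (np.int64(171), np.int64(259)), (np.int64(171), np.int64(260)), (np.int64(172), np.int64(256))] 255 269 186
scene yel 56 [(np.int64(181), np.int64(243)), (np.int64(182), np.int64(241)), (np.int64(182), np.int64(242)), (np.int64(182), np.int64(243)), (np.int64(183), np.int64(240)), (np.int64(183), np.int64(241))] 238 248 197
top red 70 [(np.int64(206), np.int64(258)), (np.int64(207), np.int64(255)), (np.int64(207), np.int64(256)), (np.int64(207), np.int64(257)), (np.int64(207), np.int64(258)), (np.int64(207), np.int64(259))] 250 262 216
top yel 69 [(np.int64(187), np.int64(263)), (np.int64(187), np.int64(264)), (np.int64(188), np.int64(257)), (np.int64(188), np.int64(258)), (np.int64(188), np.int64(259)), (np.int64(188), np.int64(260))] 255 264 205
```

Run:
```python
from h import *
from plant import *
from scipy.spatial.transform import Rotation as R
np.set_printoptions(precision=3,suppress=True)
o=get_obs();M=R.from_euler("xyz",o["tcp_rot"]).as_matrix();print(o["tool_pos"]);print(M)
z=M[:,2];print("jaw angle",np.degrees(np.arctan2(z[1],z[0])))
ang=np.degrees(np.arctan2(.991,.135));print("twist",(ang-np.degrees(np.arctan2(z[1],z[0]))+90)%180-90)
print("pot green",onz("top",(291,250),110),onz("scene",(263,150),90))
```

```text
[ 128.233 -508.706  226.127]
[[-0.     0.97   0.244]
 [ 0.001  0.244 -0.97 ]
 [-1.     0.    -0.001]]
jaw angle -75.86075557962191
twist -21.896670206557133
pot green [ 398.882 -103.389  110.   ] [419.082 -87.972  90.   ]
```

Request:
{"method": "carry_out", "body": {
  "rows": [
    [20, 25, 14, 0],
    [41, 48, 14, 0],
    [66, 77, 14, -3],
    [90, 106, 14, -6],
    [115, 135, 14, -9],
    [139, 164, 14, -12],
    [164, 193, 14, -15],
    [188, 222, 14, -18],
    [213, 251, 14, -22],
    [237, 280, 14, -22],
    [262, 309, 14, -22],
    [286, 338, 14, -22],
    [311, 367, 14, -22],
    [335, 395, 14, -22],
    [360, 424, 14, -22],
    [384, 453, 14, -22],
    [400, 472, 14, -22],
    [409, 482, 14, -22],
    [409, 482, 14, -22],
    [409, 482, 14, -22]
  ],
  "hand": 91.8
}}

```text
time: 1.77
tool_pos: [536.8, -26.8, 239.6]
tcp_rot: [-2.178, 1.569, 2.399]
contact_force: [0.4, 0.8, 0.3]
grip_width: 91.8
```

Run:
```python
from plant import *
import cv2,numpy as np
a=cv2.cvtColor(capture("scene"),cv2.COLOR_RGB2BGR)[100:220,190:330];b=cv2.cvtColor(capture("top"),cv2.COLOR_RGB2BGR)[145:265,190:330]
f=lambda x:cv2.resize(x,None,fx=2.85,fy=2.85,interpolation=cv2.INTER_CUBIC)
cv2.imwrite("pics/z2.png",np.hstack([f(a),f(b)]));o=get_obs();print(o["tool_pos"],o["tcp_rot"],o["time"],o["joint_positions"])
```

```text
[536.47872485 -27.77344715 239.97872463] [-2.52034436  1.56966873  2.05377694] 1.8667 [-1.94952617e-01  3.54769773e-01  1.46756691e+00  9.06621987e-04
  1.31996328e+00  1.51388604e+00]
```

View pics/z2.png

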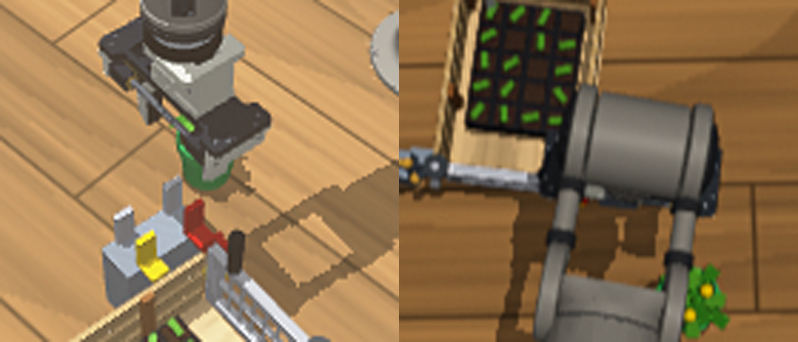

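The gripper is above the catches, with its jaw line along the crate y axis and the fingers spanning the red catch (scene crop, 190,190). I descend now.

Request:
{"method": "carry_out", "body": {
  "rows": [
    [0, 1, -20, 0],
    [0, 1, -45, 0],
    [0, 1, -65, 0],
    [0, 1, -75, 0],
    [0, 1, -85, 0],
    [0, 1, -95, 0],
    [0, 1, -103, 0],
    [0, 1, -108, 0],
    [0, 1, -108, 0],
    [0, 1, -108, 0]
  ]
}}

```text
time: 2.7
tool_pos: [536.7, -26.8, 132.2]
tcp_rot: [-2.869, 1.57, 1.706]
contact_force: [-0.3, -0.1, 1.3]
grip_width: 91.8
```

Run:
```python
from plant import *
import cv2,numpy as np
a=cv2.cvtColor(capture("scene"),cv2.COLOR_RGB2BGR)[130:230,200:330]
cv2.imwrite("pics/z3.png",cv2.resize(a,None,fx=5,fy=5,interpolation=cv2.INTER_CUBIC));o=get_obs();print(o["tool_pos"],o["contact_force"])
```

```text
[536.8501756  -26.81097319 132.47314336] [ 0.88745515 -0.27917333  0.07414804]
```

View pics/z3.png

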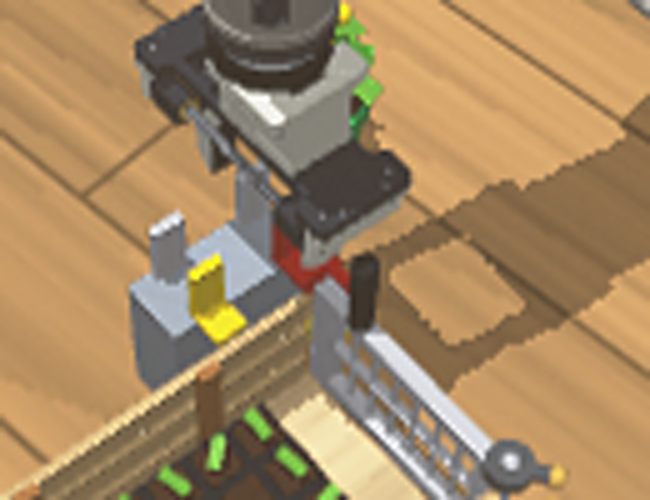

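The fingers straddle the red leaf (300,255) and the steel leaf (255,210), with no contact. I close now.

Request:
{"method": "carry_out", "body": {
  "rows": [
    [0, 0, 0, 0],
    [0, 0, 0, 0],
    [0, 0, 0, 0],
    [0, 0, 0, 0],
    [0, 0, 0, 0],
    [0, 0, 0, 0],
    [0, 0, 0, 0],
    [0, 0, 0, 0],
    [0, 0, 0, 0],
    [0, 0, 0, 0],
    [0, 0, 0, 0],
    [0, 0, 0, 0]
  ],
  "hand": 30
}}

```text
time: 3.75
tool_pos: [536.9, -25.9, 132.4]
tcp_rot: [3.032, 1.569, 1.323]
contact_force: [0.8, 6.9, -0.5]
grip_width: 35.6
```

Request:
{"method": "carry_out", "body": {
  "rows": [
    [0, 1, 0, 0],
    [0, 1, 0, 0],
    [0, 1, 0, 0],
    [0, 1, 0, 0],
    [0, 1, 0, 0]
  ]
}}

```text
time: 4.17
tool_pos: [537.0, -25.9, 132.4]
tcp_rot: [2.481, 1.57, 0.772]
contact_force: [0.3, -5.8, -0.3]
grip_width: 35.2
```

Request:
{"method": "carry_out", "body": {
  "rows": [
    [0, 0, 0, 0],
    [0, 0, 0, 0],
    [0, 0, 0, 0],
    [0, 0, 0, 0],
    [0, 0, 0, 0],
    [0, 0, 0, 0],
    [0, 0, 0, 0],
    [0, 0, 0, 0],
    [0, 0, 0, 0],
    [0, 0, 0, 0]
  ],
  "hand": 91.8
}}

```text
time: 5.0
tool_pos: [537.0, -25.9, 132.4]
tcp_rot: [2.512, 1.57, 0.803]
contact_force: [0.8, 0.8, -0.1]
grip_width: 91.3
```

Request:
{"method": "carry_out", "body": {
  "rows": [
    [0, 0, 15, 0],
    [0, 0, 35, 0],
    [0, 0, 55, 0],
    [0, 0, 60, 0],
    [18, -2, 60, 0],
    [36, -5, 60, 0],
    [54, -7, 60, 0],
    [69, -9, 60, 0],
    [69, -9, 60, 0],
    [69, -9, 60, 0],
    [69, -9, 45, 0],
    [69, -9, 30, 0],
    [69, -9, 20, 0],
    [69, -9, 10, 0],
    [69, -9, 4, 0],
    [69, -9, 0, 0],
    [69, -9, 0, 0],
    [69, -9, 0, 0]
  ]
}}

```text
time: 6.5
tool_pos: [606.1, -34.9, 132.6]
tcp_rot: [2.21, 1.57, 0.501]
contact_force: [0.1, -0.1, 0.3]
grip_width: 91.8
```

Run:
```python
from plant import *
import cv2,numpy as np
a=cv2.cvtColor(capture("scene"),cv2.COLOR_RGB2BGR)[130:230,200:330]
cv2.imwrite("pics/z4.png",cv2.resize(a,None,fx=5,fy=5,interpolation=cv2.INTER_CUBIC));o=get_obs();print(o["tool_pos"],o["contact_force"])
```

```text
[606.30749752 -34.93484314 132.95284565] [-0.12045935 -0.60593297 -0.39125961]
```

View pics/z4.png

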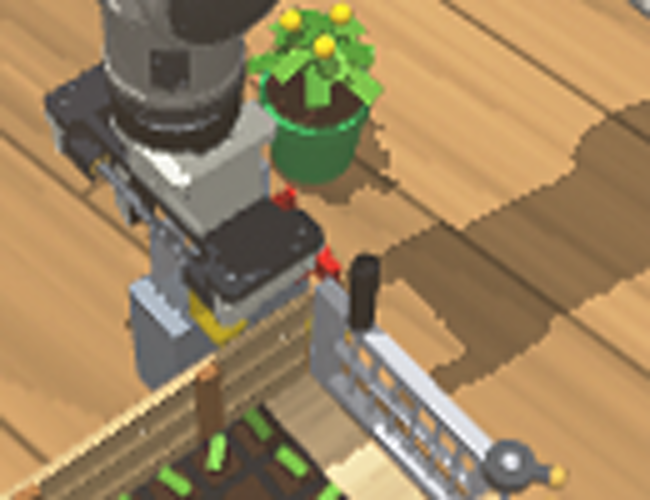

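The gripper straddles the yellow leaf (210,310) and its steel leaf (170,260) with no contact. The gate is still shut. I close, hold and release.

Request:
{"method": "carry_out", "body": {
  "rows": [
    [0, 0, 0, 0],
    [0, 0, 0, 0],
    [0, 0, 0, 0],
    [0, 0, 0, 0],
    [0, 0, 0, 0],
    [0, 0, 0, 0],
    [0, 0, 0, 0],
    [0, 0, 0, 0],
    [0, 0, 0, 0],
    [0, 0, 0, 0],
    [0, 0, 0, 0],
    [0, 0, 0, 0]
  ],
  "hand": 30
}}

```text
time: 7.55
tool_pos: [606.2, -35.6, 132.9]
tcp_rot: [1.304, 1.569, -0.405]
contact_force: [-1.1, -1.2, 0.3]
grip_width: 35.1
```

Request:
{"method": "carry_out", "body": {
  "rows": [
    [0, 0, 0, 0],
    [0, 0, 0, 0],
    [0, 0, 0, 0],
    [0, 0, 0, 0],
    [0, 0, 0, 0],
    [0, 0, 0, 0],
    [0, 0, 0, 0],
    [0, 0, 0, 0],
    [0, 0, 0, 0],
    [0, 0, 15, 0],
    [0, 0, 35, 0],
    [0, 0, 60, 0],
    [0, 0, 85, 0],
    [0, 0, 85, 0]
  ],
  "hand": 91.8
}}

```text
time: 8.72
tool_pos: [608.5, -35.9, 223.5]
tcp_rot: [1.499, 1.56, -0.21]
contact_force: [0.2, -0.6, 0.5]
grip_width: 91.7
```

Request:
{"method": "carry_out", "body": {
  "rows": [
    [-4, 8, 0, 7],
    [-8, 16, 0, 14],
    [-12, 24, 0, 21],
    [-16, 32, 0, 28],
    [-20, 40, 0, 35],
    [-25, 49, 0, 42],
    [-30, 58, 0, 49],
    [-34, 67, 0, 56],
    [-38, 75, 0, 63],
    [-42, 84, 0, 70],
    [-47, 93, 0, 77],
    [-51, 100, 0, 84],
    [-54, 107, 0, 90],
    [-54, 107, 0, 90],
    [-54, 107, 0, 90]
  ]
}}

```text
time: 9.97
tool_pos: [554.4, 71.2, 223.2]
tcp_rot: [1.518, 1.56, 1.377]
contact_force: [1.3, 0.0, 0.6]
grip_width: 91.7
```

Run:
```python
from plant import *
import cv2,numpy as np
a=cv2.cvtColor(capture("scene"),cv2.COLOR_RGB2BGR)[110:230,200:340]
cv2.imwrite("pics/z5.png",cv2.resize(a,None,fx=5,fy=5,interpolation=cv2.INTER_CUBIC));o=get_obs();print(o["tool_pos"],o["contact_force"],o["joint_positions"])
```

```text
[554.57380421  70.90680177 223.27809472] [ 3.58538314e-04 -9.13214415e-01  7.24463259e-01] [-0.01587351  0.40527676  1.43746262  0.01077846  1.29686423  0.12223226]
```

View pics/z5.png

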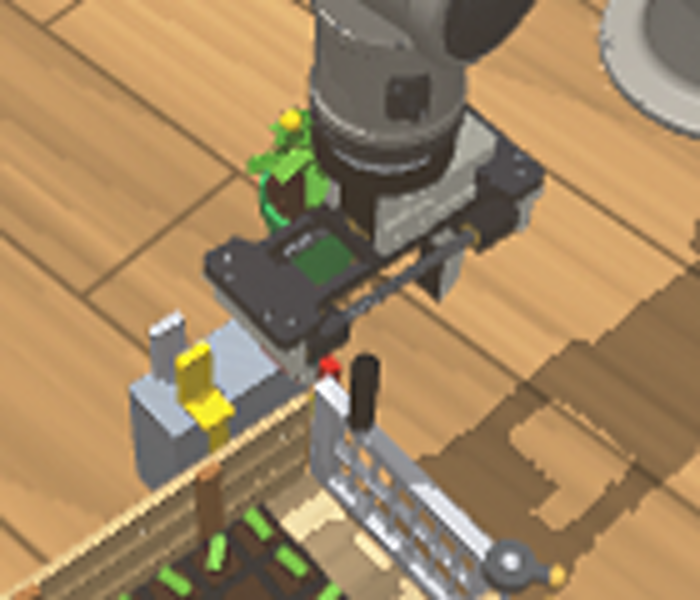

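The yellow leaf now sits close to its steel leaf, at (197,360) and (167,340). Their gap has shrunk by about 14 mm. The post at (365,380) is between the fingers, and I descend onto it.

Request:
{"method": "carry_out", "body": {
  "rows": [
    [-2, 1, -20, 0],
    [-2, 1, -40, 0],
    [-2, 1, -55, 0],
    [-2, 1, -70, 0],
    [-2, 1, -80, 0],
    [-2, 1, -88, 0],
    [-2, 1, -90, 0],
    [-2, 1, -90, 0]
  ]
}}

```text
time: 10.68
tool_pos: [552.6, 71.7, 133.0]
tcp_rot: [1.559, 1.56, 1.417]
contact_force: [-0.8, -0.4, -0.5]
grip_width: 91.8
```

Request:
{"method": "carry_out", "body": {
  "rows": [
    [0, 0, 0, 0],
    [0, 0, 0, 0],
    [0, 0, 0, 0],
    [0, 0, 0, 0],
    [0, 0, 0, 0],
    [0, 0, 0, 0],
    [0, 0, 0, 0],
    [0, 0, 0, 0],
    [0, 0, 0, 0],
    [0, 0, 0, 0],
    [0, 0, 0, 0],
    [0, 0, 0, 0],
    [0, 0, 0, 0]
  ],
  "hand": 10
}}

```text
time: 11.77
tool_pos: [552.9, 71.6, 133.0]
tcp_rot: [1.482, 1.56, 1.34]
contact_force: [1.7, 0.1, -1.8]
grip_width: 17.3
```

```bash
python3 -c "
import numpy as np
f=lambda t:140*np.array([np.cos(np.radians(-97.75-t)),np.sin(np.radians(-97.75-t))])
for a,b in((0,50),(50,90)):
  print([[*(f(t)-f(a)).round(0).astype(int).tolist(),0,int(a-t)] for t in np.linspace(a,b,14).round()[1:]])"
```

```text
[[-10, 2, 0, -4], [-19, 4, 0, -8], [-28, 7, 0, -12], [-35, 10, 0, -15], [-44, 14, 0, -19], [-53, 18, 0, -23], [-61, 24, 0, -27], [-69, 30, 0, -31], [-76, 36, 0, -35], [-81, 41, 0, -38], [-88, 48, 0, -42], [-94, 56, 0, -46], [-100, 64, 0, -50]]
[[-4, 6, 0, -3], [-7, 13, 0, -6], [-10, 19, 0, -9], [-13, 26, 0, -12], [-15, 33, 0, -15], [-17, 40, 0, -18], [-19, 50, 0, -22], [-20, 57, 0, -25], [-21, 64, 0, -28], [-22, 72, 0, -31], [-22, 79, 0, -34], [-21, 86, 0, -37], [-20, 94, 0, -40]]
```

Request:
{"method": "carry_out", "body": {
  "rows": [
    [-5, 1, 0, -2],
    [-10, 2, 0, -4],
    [-19, 4, 0, -8],
    [-28, 7, 0, -12],
    [-28, 7, 0, -12],
    [-28, 7, 0, -12]
  ]
}}

```text
time: 12.27
tool_pos: [525.0, 78.6, 133.0]
tcp_rot: [1.453, 1.56, 1.104]
contact_force: [1.3, -0.8, -1.9]
grip_width: 17.6
```

Request:
{"method": "carry_out", "body": {
  "rows": [
    [-7, 3, 0, -3],
    [-16, 7, 0, -7],
    [-25, 11, 0, -11],
    [-33, 17, 0, -15],
    [-41, 23, 0, -19],
    [-48, 29, 0, -23],
    [-53, 34, 0, -26],
    [-60, 41, 0, -30],
    [-66, 49, 0, -34],
    [-72, 57, 0, -38],
    [-72, 57, 0, -38],
    [-72, 57, 0, -38]
  ]
}}

```text
time: 13.27
tool_pos: [453.3, 136.6, 133.0]
tcp_rot: [1.561, 1.56, 0.552]
contact_force: [1.4, 3.2, -3.1]
grip_width: 17.3
```

Run:
```python
from plant import *
import cv2,numpy as np
a=cv2.cvtColor(capture("scene"),cv2.COLOR_RGB2BGR)[110:250,200:360]
cv2.imwrite("pics/z6.png",cv2.resize(a,None,fx=4,fy=4,interpolation=cv2.INTER_CUBIC));o=get_obs();print(o["tool_pos"],o["contact_force"],o["grip_width"])
```

```text
[453.52067574 136.22513132 132.96990902] [ 2.19510156  2.68616382 -3.75825515] 17.06960001711697
```

View pics/z6.png

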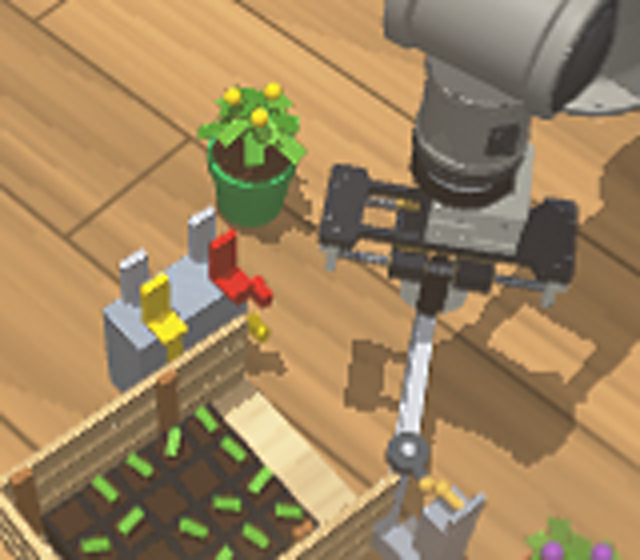

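The gate has swung with the post, from the hinge at (408,450) to the post at (432,295). Both catches are still squeezed. I carry on to about 90°.

Request:
{"method": "carry_out", "body": {
  "rows": [
    [-4, 6, 0, -3],
    [-7, 13, 0, -6],
    [-10, 19, 0, -9],
    [-13, 26, 0, -12],
    [-15, 33, 0, -15],
    [-17, 40, 0, -18],
    [-19, 50, 0, -22],
    [-20, 57, 0, -25],
    [-21, 64, 0, -28],
    [-22, 72, 0, -31],
    [-22, 79, 0, -34],
    [-21, 86, 0, -37],
    [-21, 90, 0, -39],
    [-21, 90, 0, -39],
    [-21, 90, 0, -39],
    [-21, 90, 0, -39],
    [-21, 90, 0, -39],
    [-21, 90, 0, -39]
  ]
}}

```text
time: 14.82
tool_pos: [433.0, 225.7, 133.0]
tcp_rot: [1.491, 1.559, -0.199]
contact_force: [3.2, -3.2, -3.2]
grip_width: 17.2
```

Run:
```python
from plant import *
import cv2,numpy as np
a=cv2.cvtColor(capture("scene"),cv2.COLOR_RGB2BGR)[110:250,200:360]
cv2.imwrite("pics/z7.png",cv2.resize(a,None,fx=4,fy=4,interpolation=cv2.INTER_CUBIC));o=get_obs();print(o["tool_pos"],o["contact_force"],o["grip_width"],o["time"],o["dq"])
d=o["tool_pos"][:2]-[571.8,210.3];print(np.linalg.norm(d),(np.degrees(np.arctan2(-.991,-.135)-np.arctan2(d[1],d[0])))%360)
```

```text
[433.00740156 225.78900183 133.00836601] [ 4.46334245 -3.67148488 -1.51720005] 17.66206492641896 14.8667 [ 0.00246826  0.00044932 -0.00204475  0.00291729 -0.00117147  0.00176105]
139.65419635890152 88.61033132881579
```

View pics/z7.png

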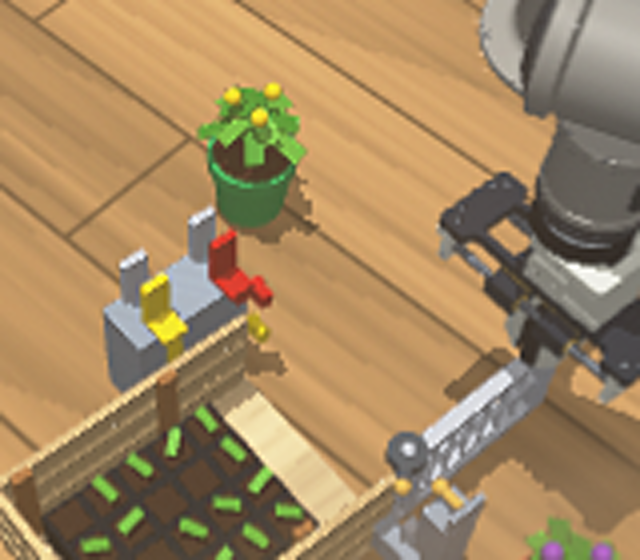

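The gate stands at about 88°, in line with the crate's x axis (hinge at (408,450), far end near (545,370)). The gripper is holding the post, both catches are in, and the arm is still.

```bash
python3 -c "
from plant import *
print(close_job())"
```

```text
the job is handed in; nothing more can be done
None
```

The gate is open at about 88° (1.55 rad) and the arm is still holding it by the black post; I have handed the job in, and no verdict was reported.

- **Catches:** I squeezed the red catch fully, then the yellow one. The fingers closed to about 35 mm each time, against the 36 mm expected when fully squeezed. The last picture still showed both leaves pushed in.
- **Gate:** I gripped the post and swung it past the click stop. The 88° comes from the tool position relative to the hinge I worked out, at a 139.7 mm radius against the 140 mm given. The last picture agrees with it.
- **Final state:** Finger opening is 17.7 mm on the 18 mm post. Joint speeds are at most 0.003 rad/s, outside force on the tool is about 6 N, and the clock read 14.9 s.
- **Other things on the bench:** I saw no movement of the seed tray or green pot in the last pictures. I did not look at the other bench items again, but the arm felt no unexpected contact.

Nothing failed. The small disagreements were a 3 mm gap between the two camera views of the post and up to about 8 mm on the catch leaves. Neither affected the grasps.

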